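# Push a bay label plate out over the end of a packing-bench ledge

### The arm

A 6-joint arm with a two-finger parallel gripper is mounted at the origin on the work surface. World frame = base frame: x ahead of the robot, y to its left, z up, the work surface at z = 0. Lengths are in m, angles in rad, forces in N, time in s.
With the tool pointing down it reaches from about 0.3 to 0.875 m from the base axis. Payload 4.2 kg.
Tool frame: the origin (TCP) lies at the very end of the fingers, on their centre line; the grasp point (between the pads) lies 19 mm behind it (hold_point_z is the z of the grasp point in the tool frame, in m); z points along the fingers, y is the line along which they close (so a half turn about z gives the same grasp; the last joint's range is limited). The gripper opens to 85 mm and grips with 20 to 120 N. Pads are 22 mm wide; open, the fingers measure 114 mm over their backs; the gripper's body (76 mm by 85 mm) begins 54 mm behind the grasp point. The pads swing forward as they close: fully open they stand 13 mm farther back than shut.
Start: joints at [-1.312, 0.32, 1.565, -0, 1.257, -0.02], TCP at [0.158, -0.553, 0.199] pointing down, gripper open.
Joint ranges: [-3.11, 3.11], [-0.84, 2.01], [0.21, 2.61], [-1.34, 4.49], [0.05, 2.63], [-2.56, 2.56]. Speed limits (rad/s): [2.57, 2.57, 3.14, 3.14, 3.14, 3.14].

### API

Orientations are given as a unit quaternion [w, x, y, z].
In Python, from plant import movep, movel, movej, command_gripper, hold, solve_ik, state, camera, calibration, PlanningError, sign_off, hold_point_z gives the robot as it stands. Calls block until the motion is done:
- movep(position, orientation): joint-space move of the TCP to a pose.
- movel(position, rotation=None, v=0.15, contact_N=None): straight line of the TCP; rotation=None keeps the orientation; v is the mean speed in m/s. With contact_N (N) it stops when the force on the tool has changed by that much, and returns True; else False.
- movej(angles): joint-space move.
- command_gripper(opening): finger opening in m; the grip force is fixed at half the most; returns when the fingers have stopped.
- hold(seconds).
- solve_ik(position, orientation): joint angles nearest the present ones, or None.
- state(): the state.
- camera(name): name is "scene" or "top" or "wrist"; returns (picture, depth): 480x640x3 uint8, blue, green, red; 480x640 float32, m along the optical axis (not along the pixel's ray), 0 where there is no reading.
- calibration(name): a dict with "intrinsics" (3x3 intrinsics, pixels), "D" ([k1, k2, p1, p2, k3] as OpenCV has them; the pictures are not rectified), "extrinsics" (4x4, takes a point from world to camera coordinates). Camera axes: x right, y up, looking along -z (the intrinsics and any distortion apply to the point x, -y, -z); pixel columns grow to the right and rows downward; lengths in m; the calibration is good to about 2 mm. A picture is of the moment at which its call begins: read the wrist's pose just before it. calibration takes no time and is no camera call; for the wrist camera it gives the pose at the moment of the call.
A pose or a line that the arm cannot do raises PlanningError and nothing moves.
- sign_off(): hands the job in; it is judged then, once.
The state is a dict: "time": time; "qpos": joint angles; "joint_vel": joint speeds; "tau": joint torques, N m; "position": TCP position; "ee_rot": TCP orientation; "force": force on the tool from outside, world axes, zero at the start; "wrist_torque": the same for the moment, N m; "gripper_width": finger opening in m; "grip_force": force on a finger pad.
Only numpy, scipy, OpenCV 4.12 (cv2) and the standard library are available. Lean on these libraries where they do the work, as an engineer would, in place of code of your own. Each camera call takes 0.05 s, during which the arm holds its last target. There are 200 camera calls.

### The job

Using only the fingertips, push the aluminium label plate along the wooden ledge, towards the ledge's open end, until about a third of the plate's length sticks out past that end, so that the next person can get hold of its edge. Leave it lying flat and straight along the ledge; do not squeeze, lift or tip it at any time. Leave the two thread cones, the tin and the carton alone.

Things in the scene. Friction and masses are not known exactly. Their poses are not given: they have to be found in the camera images.
- ledge: Fixed wooden ledge, board 420 (x) x 130 mm (y), top 60 mm above the table. Origin: on the table under its centre. +x points to the open end (x = 210 mm), roughly to the robot's left (yaw varies 0.25 rad each way). Grey back rail along all of its far -y side (inner face y = -65 mm), grey end stop at the -x end (inner face x = -210 mm), both 15 mm higher than the board; +y side, near the robot, open.
- ledge_end (a point): Middle of the top edge of the ledge's open end, 60 mm above the table; axes as the ledge: x points outwards along the ledge, z up.
- plate: Loose flat aluminium plate, white card on top, 160 (x) x 80 (y) x 8 mm, 0.19 to 0.38 kg, flat on the ledge. Origin: centre of its underside. +x points roughly to the open end (up to 0.15 rad askew); trailing short edge at x = -80 mm, at least 45 mm of bare board between it and the end stop. Slides with ordinary friction (1 to 3 N); falls off if over half is past the end.
- plate_front (a point): Middle of the plate's leading short edge (x = +80 mm of the plate, half its thickness up): it must end about 53 mm past ledge_end.
- cone: Bystander: blue thread cone standing on the table beyond the back rail, foot 60 mm across, 98 mm tall. Origin: centre of its underside.
- cone2: Bystander: brown thread cone standing on the table beyond the back rail, foot 60 mm across, 98 mm tall. Origin: centre of its underside.
- tin: Bystander: round steel tin on the table on the robot's side of the ledge, 64 mm across, 50 mm tall. Origin: centre of its underside.
- carton: Bystander: small closed carton with a white lid on the table beyond the ledge's open end, 120 (its x) x 70 (its y) x 52 mm high, lower than the ledge top. Origin: centre of its underside.
Mind the look-alikes: they are no part of the job. There is more than one size of the plate; the job needs the middle-sized.

How it is judged:
By the outcome, as a careful person would: the job done as asked, in the order asked, and still so for the second after the job is handed in, with the robot touching nothing.
It also fails if it takes over 43 s, if anything falls off the work surface, if the arm or the gripper's body presses on something with over 40 N, if the wrist force passes 120 N, or if a joint passes its speed limit or range.

## Working session

There is one attempt and no reset: what is moved stays moved. The work goes in short steps, each a Python script; the robot and the scene stay as the last script left them, time stands still between calls to the robot, and variables do not carry over. Pictures are saved under pics/ and viewed, at most 10 in all, crops included, and the job is handed in when it is done.

```bash
mkdir -p pics
cat > h.py <<'E'
import numpy as np, cv2
from plant import *
def grab(name,fn=None):
    cal=calibration(name); im,d=camera(name)
    if fn: cv2.imwrite('pics/'+fn,im)
    return im,d,cal
def cloud(d,cal):
    K=np.array(cal["intrinsics"],float);D=np.array(cal["D"],float);E=np.array(cal["extrinsics"],float)
    v,u=np.mgrid[0:480,0:640]
    p=cv2.undistortPoints(np.stack([u,v],-1).reshape(-1,1,2).astype(float),K,D).reshape(480,640,2)
    P=np.stack([p[...,0]*d,-p[...,1]*d,-d],-1)
    W=(P-E[:3,3])@E[:3,:3]
    W[d<=0]=np.nan
    return W
E
python3 - <<'E'
from h import *
for n in("top","scene"):
    im,d,cal=grab(n,n+'0.png'); W=cloud(d,cal); np.savez(n+'0.npz',W=W,im=im)
s=state();print(s['time'],s['position'],s['ee_rot'],hold_point_z)
E
```

```text
0.1 [ 0.15810374 -0.55232965  0.19797256] [-8.00664537e-04  9.90301057e-01  1.38935828e-01 -1.03484602e-04] -0.0187
```

View pics/top0.png

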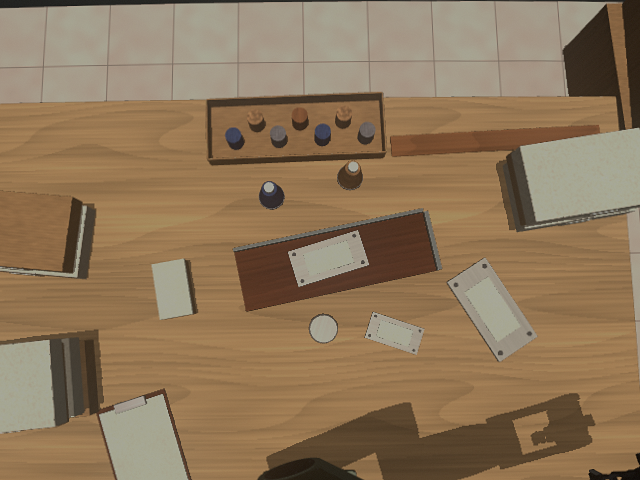

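View pics/scene0.png

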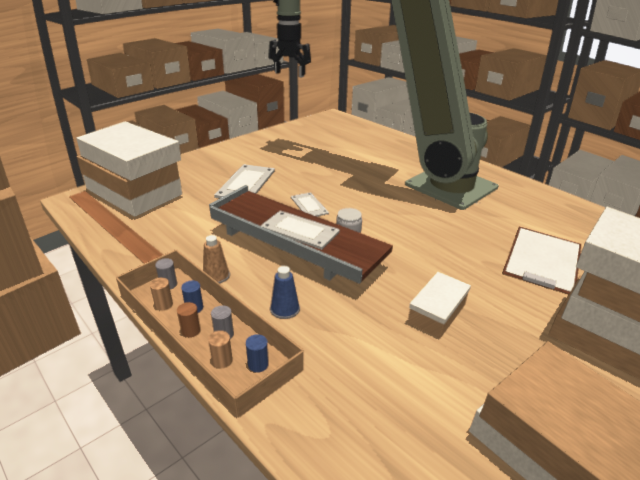

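Top view: three plates look alike. One is on the ledge (329,258, middle-sized), a small one is on the table (394,333) and a large one is on the table (491,310). I choose the one on the ledge. The open end is at left (240,280), the carton at (173,289), the tin at (323,328) and the cones at (270,195) and (350,175).

```bash
cat >> h.py <<'E'
def rect(pts):
    (c,s,a)=cv2.minAreaRect((pts*1000).astype(np.float32)); 
    b=cv2.boxPoints((c,s,a))/1000
    return np.array(c)/1000,np.array(s)/1000,b
def measure(im,W,c=None):
    """ledge board mask by colour(dark red-brown)/height; plate by brightness at height"""
    z=W[...,2]; hsv=cv2.cvtColor(im,cv2.COLOR_BGR2HSV)
    up=(z>.05)&(z<.085)
    pl=up&(hsv[...,1]<70)&(hsv[...,2]>135)
    bd=up&(hsv[...,1]>=90)&(hsv[...,2]<130)
    out={}
    for n,m in(('plate',pl),('board',bd)):
        m=cv2.morphologyEx(m.astype(np.uint8),cv2.MORPH_OPEN,np.ones((3,3)))
        k,l,s,cc=cv2.connectedComponentsWithStats(m)
        roi=[i for i in range(1,k) if s[i,4]>150]
        out[n]=[(i,s[i],l==i) for i in roi]
    return out
E
python3 - <<'E'
from h import *
f=np.load('top0.npz');im,W=f['im'],f['W']
o=measure(im,W)
for n in o:
    for i,s,m in o[n]:
        p=W[m]; c,sz,b=rect(p[:,:2]); print(n,s,'z',np.median(p[:,2]).round(4),p[:,2].std().round(4),'c',c.round(4),sz.round(4),b.round(3).tolist())
for n,(u,v) in dict(cone=(269,188),cone2=(352,168),tin=(323,328),carton=(171,289),small=(394,333),big=(491,310),plate=(329,258),rail=(330,228),stop=(434,240)).items(): print(n,W[v,u].round(4))
cv2.imwrite('pics/crop0.png',cv2.resize(im[190:350,220:540],None,fx=2.4,fy=2.4,interpolation=cv2.INTER_CUBIC))
E
```

```text
plate [ 289  231   79   55 2587] z 0.0681 0.0024 c [ 0.5616 -0.0481] [0.0791 0.1594] [[0.5009999871253967, 0.017000000923871994], [0.5460000038146973, -0.13600000739097595], [0.621999979019165, -0.11299999803304672], [0.5770000219345093, 0.03999999910593033]]
board [292 108  16  14 191] z 0.0587 0.0027 c [0.8858 0.0098] [0.0336 0.0325] [[0.8690000176429749, -0.007000000216066837], [0.9020000100135803, -0.007000000216066837], [0.9020000100135803, 0.026000000536441803], [0.8700000047683716, 0.027000000700354576]]
board [506 155  19  70 332] z 0.0715 0.0074 c [ 0.7069 -0.4614] [0.1576 0.0069] [[0.6290000081062317, -0.47099998593330383], [0.6299999952316284, -0.4779999852180481], [0.7850000262260437, -0.4519999921321869], [0.7839999794960022, -0.4449999928474426]]
board [ 68 200  14  73 357] z 0.0709 0.0076 c [0.6162 0.4996] [0.0057 0.1592] [[0.5370000004768372, 0.5040000081062317], [0.6949999928474426, 0.48899999260902405], [0.6959999799728394, 0.4950000047683716], [0.5370000004768372, 0.5099999904632568]]
board [ 235  213  201   98 8817] z 0.0599 0.0025 c [ 0.5555 -0.0634] [0.1309 0.422 ] [[0.44999998807907104, 0.13099999725818634], [0.5329999923706055, -0.28299999237060547], [0.6610000133514404, -0.257999986410141], [0.578000009059906, 0.15600000321865082]]
board [ 79 340  11  68 373] z 0.0546 0.0022 c [0.3216 0.4765] [0.1424 0.014 ] [[0.25, 0.47600001096725464], [0.25099998712539673, 0.4620000123977661], [0.3930000066757202, 0.47699999809265137], [0.3919999897480011, 0.4909999966621399]]
cone [0.7089 0.076  0.1   ]
cone2 [ 0.7507 -0.1016  0.0987]
tin [ 0.4116 -0.0353  0.0479]
carton [0.4998 0.2934 0.0485]
small [ 0.3975 -0.194   0.0098]
big [ 0.4448 -0.4145  0.0077]
plate [ 0.5612 -0.0502  0.0662]
rail [ 0.6258 -0.0533  0.0706]
stop [ 0.5959 -0.2762  0.0772]
```

View pics/crop0.png

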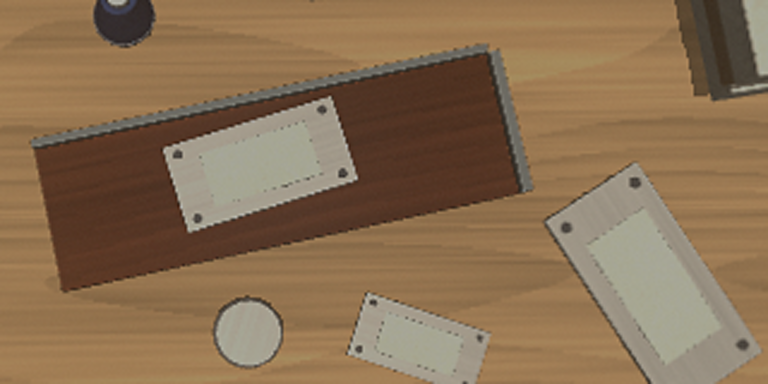

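The crop at (255,165) confirms the choice: the plate with a white card on the ledge. It measures 159x79 mm at z 0.068, and the board 131x422 mm at z 0.060. The other two plates lie on the table. The plate is about 0.09 rad askew counter-clockwise. Pushing its trailing edge with two fingertips 45 mm apart should straighten it.

```bash
cat >> h.py <<'E'
C=np.array([.5555,-.0634]); ex=np.array([.514-.597,.1435+.2705]); ex/=np.linalg.norm(ex); ey=np.array([-ex[1],ex[0]])
YAW=np.arctan2(ex[1],ex[0])
def L2W(x,y,z): return np.r_[C+x*ex+y*ey,z]
def W2L(p): q=np.asarray(p)[...,:2]-C; return np.stack([q@ex,q@ey],-1)
def quat(yaw): return np.array([0,np.cos(yaw/2),np.sin(yaw/2),0])
E
python3 - <<'E'
from h import *
c=np.array([.5616,-.0481]); print(W2L(c),YAW)
p=L2W(-.112,-.004,.15)
best=None
for y in(YAW,YAW-np.pi):
    q=solve_ik(p,quat(y)); print(y,None if q is None else np.round(q,2))
    if q is not None and (best is None or abs(q[5])<abs(best[1][5])): best=(y,q)
y=best[0]; open('yaw','w').write(str(y))
command_gripper(.045)
movep(p,quat(y)); 
movel(L2W(-.112,-.004,.085),v=.1)
r=movel(L2W(-.112,-.004,.045),v=.03,contact_N=3)
s=state();print(r,s['time'],s['position'],W2L(s['position']),s['force'],s['gripper_width'])
movel(s['position']+[0,0,.0025],v=.02)
s=state();print(s['time'],s['position'],s['force'])
im,d,cal=grab('wrist','w1.png')
E
```

```text
[ 0.0138024  -0.00898853] 1.7686563547953067
1.7686563547953067 [-0.31  0.4   1.57 -0.    1.17 -0.51]
-1.3729362987944864 None
False 4.9083 [ 0.58159846 -0.17246981  0.04523037] [-0.11207202 -0.00414925] [-0.94061965  0.17725364 -0.4912645 ] 0.045103471994978495
5.1917 [ 0.58185268 -0.17256859  0.04810295] [-0.14749807  0.61974681  0.3958101 ]
```

View pics/w1.png

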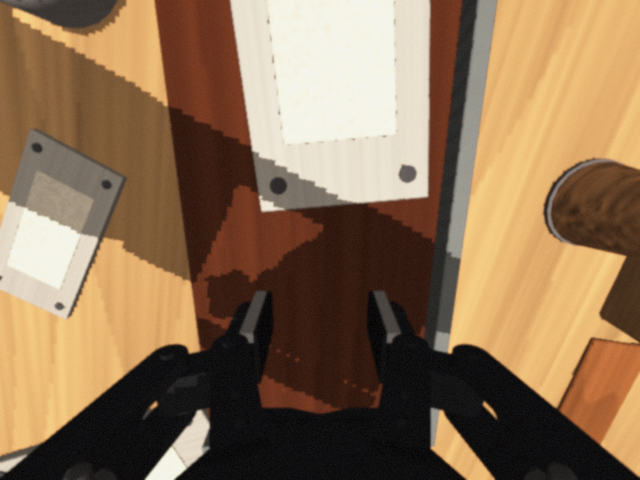

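The wrist view shows the trailing edge at (262,210)–(428,195), with both fingertips at (262,295) and (378,295) behind it and clear. No contact was felt down to TCP z 0.045, which is below the board top. I'll check the fingertip height from depth before pushing.

Run:
```python
from h import *
im,d,cal=grab('wrist'); W=cloud(d,cal); np.savez('w1.npz',W=W,im=im)
L=W2L(W)
for v in range(284,350,6):
    print(v,[(u,*(np.r_[L[v,u],W[v,u,2]]*1000).round(0)) for u in (255,264,320,374,384)])
b=(im[...,2]<140)&(L[...,0]>-.08)&(abs(L[...,1])<.06)
print('board z',np.nanmedian(W[220:260,300:400,2]),'plate z',np.nanmedian(W[60:120,300:380,2]))
print('edge',L[208,265],L[194,425], state()['position'],state()['force'])
```

```text
284 [(255, np.float64(-109.0), np.float64(31.0), np.float64(61.0)), (264, np.float64(-109.0), np.float64(26.0), np.float64(61.0)), (320, np.float64(-110.0), np.float64(-4.0), np.float64(60.0)), (374, np.float64(-110.0), np.float64(-33.0), np.float64(61.0)), (384, np.float64(-110.0), np.float64(-39.0), np.float64(61.0))]
290 [(255, np.float64(-113.0), np.float64(31.0), np.float64(62.0)), (264, np.float64(-113.0), np.float64(26.0), np.float64(60.0)), (320, np.float64(-113.0), np.float64(-4.0), np.float64(61.0)), (374, np.float64(-113.0), np.float64(-34.0), np.float64(61.0)), (384, np.float64(-113.0), np.float64(-39.0), np.float64(61.0))]
296 [(255, np.float64(-99.0), np.float64(24.0), np.float64(94.0)), (264, np.float64(-100.0), np.float64(20.0), np.float64(93.0)), (320, np.float64(-117.0), np.float64(-4.0), np.float64(61.0)), (374, np.float64(-100.0), np.float64(-28.0), np.float64(93.0)), (384, np.float64(-100.0), np.float64(-32.0), np.float64(93.0))]
302 [(255, np.float64(-99.0), np.float64(23.0), np.float64(99.0)), (264, np.float64(-100.0), np.float64(20.0), np.float64(98.0)), (320,
[... 1957 characters left out ...]
.float64(-143.0), np.float64(-4.0), np.float64(61.0)), (374, np.float64(-112.0), np.float64(-26.0), np.float64(107.0)), (384, np.float64(-102.0), np.float64(-27.0), np.float64(122.0))]
344 [(255, np.float64(-105.0), np.float64(20.0), np.float64(121.0)), (264, np.float64(-113.0), np.float64(19.0), np.float64(109.0)), (320, np.float64(-147.0), np.float64(-4.0), np.float64(61.0)), (374, np.float64(-114.0), np.float64(-26.0), np.float64(108.0)), (384, np.float64(-105.0), np.float64(-27.0), np.float64(121.0))]
board z 0.060844539064953594 plate z 0.06947569592246566
edge [-0.06582489  0.02201791] [-0.05921851 -0.05363866] [ 0.58162663 -0.17249052  0.04783779] [-1.0748295   0.17370702  0.32722194]
```

Depth puts the fingertip ends at z ≈ 0.09, about 40 mm above the reported TCP. That matches the absence of contact, and the 45 mm gap and the 11 mm half pad also agree. I'll trust the measurement, descend with force guarding, and then verify from the side.

Run:
```python
from h import *
s=state();p=s['position']
r=movel(np.r_[p[:2],.004],v=.025,contact_N=3)
s=state();print(r,s['time'],s['position'],W2L(s['position']),s['force'])
im,d,cal=grab('wrist'); W=cloud(d,cal); L=W2L(W)
for v in range(272,320,5):
    print(v,[(u,*(np.r_[L[v,u],W[v,u,2]]*1000).round(0).astype(float)) for u in (258,264,376,382)])
im,d,cal=grab('scene'); cv2.imwrite('pics/s2.png',cv2.resize(im[130:310,180:420],None,fx=3,fy=3,interpolation=cv2.INTER_CUBIC))
```

```text
True 6.275 [ 0.58159261 -0.17246947  0.02527099] [-0.11207053 -0.00414358] [-0.72594972 -0.52978999  4.60717076]
272 [(258, np.float64(-93.0), np.float64(24.0), np.float64(61.0)), (264, np.float64(-92.0), np.float64(22.0), np.float64(62.0)), (376, np.float64(-93.0), np.float64(-30.0), np.float64(61.0)), (382, np.float64(-93.0), np.float64(-33.0), np.float64(61.0))]
277 [(258, np.float64(-96.0), np.float64(25.0), np.float64(60.0)), (264, np.float64(-96.0), np.float64(22.0), np.float64(60.0)), (376, np.float64(-95.0), np.float64(-30.0), np.float64(61.0)), (382, np.float64(-95.0), np.float64(-33.0), np.float64(61.0))]
282 [(258, np.float64(-97.0), np.float64(25.0), np.float64(61.0)), (264, np.float64(-98.0), np.float64(22.0), np.float64(61.0)), (376, np.float64(-97.0), np.float64(-30.0), np.float64(62.0)), (382, np.float64(-97.0), np.float64(-33.0), np.float64(62.0))]
287 [(258, np.float64(-101.0), np.float64(25.0), np.float64(60.0)), (264, np.float64(-100.0), np.float64(22.0), np.float64(61.0)), (376, np.float64(-100.0), np.float64(-30.0), np.float64(61.0)), (382, np.float64(-100.0), n
[... 887 characters left out ...]
p.float64(-100.0), np.float64(19.0), np.float64(80.0)), (376, np.float64(-101.0), np.float64(-27.0), np.float64(79.0)), (382, np.float64(-101.0), np.float64(-30.0), np.float64(79.0))]
312 [(258, np.float64(-101.0), np.float64(21.0), np.float64(82.0)), (264, np.float64(-100.0), np.float64(18.0), np.float64(83.0)), (376, np.float64(-100.0), np.float64(-26.0), np.float64(84.0)), (382, np.float64(-100.0), np.float64(-29.0), np.float64(84.0))]
317 [(258, np.float64(-100.0), np.float64(20.0), np.float64(88.0)), (264, np.float64(-103.0), np.float64(19.0), np.float64(83.0)), (376, np.float64(-102.0), np.float64(-26.0), np.float64(85.0)), (382, np.float64(-99.0), np.float64(-28.0), np.float64(89.0))]
```

View pics/s2.png

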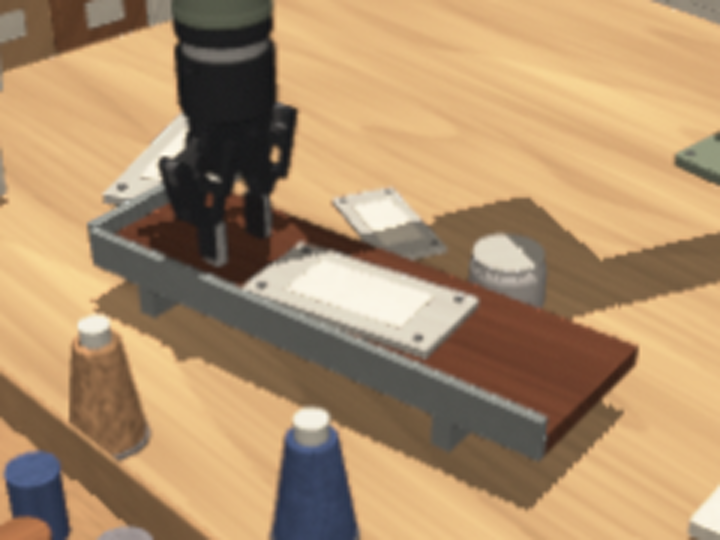

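The side view shows both fingertips resting on the board at about (215,255) and (262,230), behind the trailing edge (250,290). So the real tips sit about 35 mm above the reported TCP, and I'll use that offset. Next I raise 2.5 mm and push, stopping short for a look.

Run:
```python
from h import *
q=quat(float(open('yaw').read())); Z=.0282
p=state()['position']; movel(np.r_[p[:2],Z],v=.02)
movel(L2W(-.08,-.004,Z),q,v=.04)
movel(L2W(.066,-.004,Z),q,v=.04); hold(.2)
s=state();print(s['time'],W2L(s['position']),s['position'][2],s['force'])
im,d,cal=grab('top','t3.png'); W=cloud(d,cal)
for i,st,m in measure(im,W)['plate']:
    c,sz,b=rect(W[m][:,:2]); print('top',st,c.round(4),W2L(c).round(4),sz.round(4),W2L(b).round(4).tolist())
im,d,cal=grab('wrist','w3.png'); W=cloud(d,cal)
for i,st,m in measure(im,W)['plate']:
    c,sz,b=rect(W[m][:,:2]); print('wrist',st,W2L(c).round(4),sz.round(4),W2L(b).round(4).tolist())
```

```text
11.6583 [ 0.0659834  -0.00398407] 0.028199679562688075 [ 0.72731492 -1.59018358 -1.00937721]
top [ 223  250   43   44 1397] [0.5343 0.126 ] [ 0.1899 -0.0165] [0.0799 0.0937] [[0.2367, 0.0235], [0.143, 0.0235], [0.1431, -0.0564], [0.2367, -0.0564]]
wrist [  240     0   228   239 47017] [ 0.1469 -0.0172] [0.0832 0.0878] [[0.1909, 0.0243], [0.1031, 0.0245], [0.103, -0.0587], [0.1907, -0.0588]]
wrist [ 469    0   57  258 4665] [ 0.1428 -0.0683] [0.0082 0.091 ] [[0.1883, -0.0642], [0.0973, -0.0643], [0.0973, -0.0725], [0.1883, -0.0724]]
wrist [256 255  19  33 453] [0.0879 0.0204] [0.0077 0.016 ] [[0.0959, 0.0243], [0.0799, 0.0241], [0.08, 0.0164], [0.096, 0.0166]]
wrist [439 420  16  42 437] [-0.0023 -0.0682] [0.0072 0.0293] [[0.0123, -0.0644], [-0.017, -0.0648], [-0.0169, -0.072], [0.0124, -0.0715]]
```

View pics/w3.png

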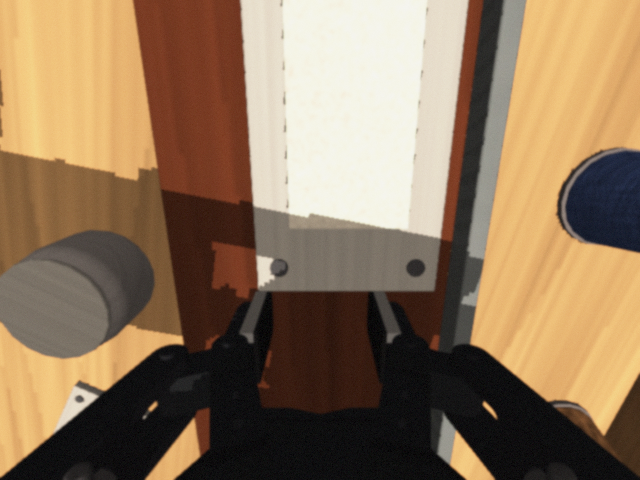

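The wrist view shows the plate square to both fingertips, with its trailing edge at row 290 (257–435) and parallel to the rail. The leading edge is at x = 0.237, so 26 mm remain. I'll finish the push, back off straight, lift, and check.

Run:
```python
from h import *
q=quat(float(open('yaw').read())); Z=.0282
movel(L2W(.092,-.004,Z),q,v=.03); hold(.2)
movel(L2W(.05,-.004,Z),q,v=.06)
movel(L2W(.05,-.004,.2),q,v=.12)
movep([.3,-.4,.25],q) if solve_ik([.3,-.4,.25],q) is not None else movej([-1.312,.32,1.565,0,1.257,-.02])
im,d,cal=grab('top'); W=cloud(d,cal)
cv2.imwrite('pics/t4.png',cv2.resize(im[150:370,140:460],None,fx=2.4,fy=2.4,interpolation=cv2.INTER_CUBIC))
o=measure(im,W)
for n in o:
  for i,st,m in o[n]:
    if st[4]<1000: continue
    c,sz,b=rect(W[m][:,:2]); print(n,st,W2L(c).round(4),np.nanmedian(W[m][:,2]),sz.round(4),W2L(b).round(4).tolist())
print(state()['time'],state()['force'])
```

```text
plate [ 211  246   79   51 2600] [ 0.1835 -0.0163] 0.06817553537425627 [0.0793 0.1592] [[0.263, 0.0235], [0.1038, 0.0233], [0.1039, -0.056], [0.2631, -0.0558]]
board [ 243  213  193   98 9629] [ 0. -0.] 0.059893656882637376 [0.131  0.4215] [[0.2108, 0.0653], [-0.2107, 0.0656], [-0.2107, -0.0654], [0.2107, -0.0657]]
17.15 [ 0.28447271  0.08386418 -0.41210261]
```

View pics/t4.png

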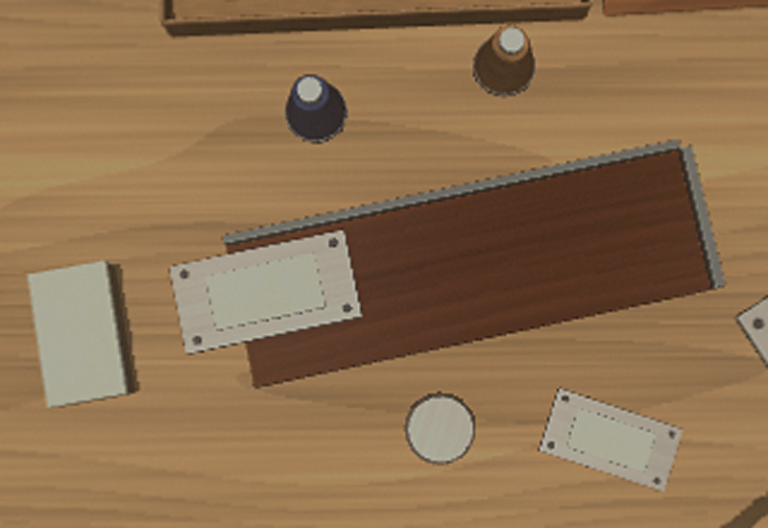

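The plate at (265,292) sticks out 53 mm past the end, flat and straight, and the cones, tin and carton have not moved. I'm handing the job in.

```bash
python3 -c "
from plant import *
print(sign_off())"
```

```text
the job is handed in; nothing more can be done
None
```

The plate lies flat and straight along the ledge with about 53 mm sticking out past the open end; the cones, tin and carton were left alone, and the job was handed in at about 17 s.

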